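# Hook a lopsided carrier to its balance point and set it level on the stage

## Task

Take the lifting hook from its holder and use it to move the wire carrier onto the machine's stage plate, lengthwise and centred between the red corner marks; set it down gently. The two canisters look alike but one is far heavier, so make a low trial lift and shift the hook along the bail until the carrier hangs level end to end before you raise and carry it. The carrier and canisters are sterile, so do not touch them with the gripper or arm; finish by hanging the hook back in its holder, and leave the other things alone.

Things in the scene. Friction and masses are not known exactly. Their poses are not given: they have to be found in the camera images.
- basket: Wire carrier: open wire basket 240 (its x) x 110 (y) x 45 mm with a bail handle, left of the robot, its x within 20 degrees of world x. Origin: centre of the underside; z up. Loaded 0.4 to 0.77 kg; the balance point lies 12 to 55 mm from the middle along x, towards the heavier canister, about 30 mm above the underside. Hung off balance, it tilts heavy end down.
- bail_mid (a point): Middle of the carrier's bail, on its centreline, 115 mm above the underside; axes as the carrier's. The bail is an orange 8 mm round bar rising from the middle of both short ends; its straight part runs along the carrier's x, 106 mm to each side of this point. Hung on the hook the carrier swings if moved jerkily. Below the bar it is clear down to the canister tops, 62 mm above the underside.
- canister_1: Sealed aluminium canister with a blue lid, 54 mm in diameter, 58 mm tall, standing loose in one half of the carrier, 55 to 85 mm from its middle. Origin: centre of its underside. Which of the two is the heavy one, and by how much, cannot be seen.
- canister_2: The second canister, of the same look and size, in the other half of the carrier. Origin: centre of its underside.
- hook: Steel lifting hook with a green handle, 0.13 kg, hanging upright in its holder. Origin: bottom of the V saddle where the bail bar rests (bar centreline 4.4 mm above it), straight below the handle. z up the handle; x the way the mouth opens; y along the carried bar (strip 12 mm wide in y). Metal reaches 6 mm below the origin. The bar may lie off-centre in the V.
- hook_lip (a point): Top of the hook's lip, 20 mm from the saddle bottom along the hook's +x and 15 mm above it. The mouth is open from this height up to the bridge 64 mm above the saddle; the back strip stands 16 to 21 mm behind the saddle bottom (-x).
- hook_grip (a point): Middle of the hook's green handle, 122 mm above the saddle bottom: where to grip it from above, on any two opposite faces. The handle is 22 x 22 mm and reaches from 87 to 155 mm above the saddle; below it a collar 44 mm in diameter, underside 82 mm above the saddle. Axes as the hook's.
- holder: The hook's fixed holder: base plate 100 x 80 x 8 mm, post, and a white fork whose two prongs (20 mm apart, top 110 mm above the bench) carry the hook's collar. Origin on the bench below the fork's middle; z up, x the way the slot is open, from x = -30 to +40 mm; the post is at x = -46 to -30 mm.
- holder_seat (a point): Middle of the fork at its top, where the collar's underside centre lies when the hook hangs. A hung hook has the holder's axes (mouth to the slot's open side), its origin 82 mm below this point. So turned, it passes through the slot straight up or down with 4 mm to spare each side in y.
- stage: The machine's fixed sample stage, right of the robot: grey deck 360 (x) x 210 (y) mm and on it an aluminium plate 300 (x) x 170 (y) mm, top 55 mm above the bench, with red corner marks round a 250 x 120 mm area in its middle. Origin on the bench below the plate's centre; x along the plate's length, z up.
- stage_mid (a point): Centre of the stage plate's top face; axes as the stage's.
- dishes: Bystander: stack of two covered dishes, 92 mm in diameter, 29 mm tall, between carrier and stage. Origin: centre of the underside.
- tip_rack: Bystander: white nozzle rack 60 x 100 x 44 mm with coloured tips. Origin: centre of the underside.
- wash_bottle: Bystander: white bottle, 54 mm in diameter, 130 mm tall. Origin: centre of the underside.
There are look-alikes about, which are no part of the job. What is shaped like the canister_1 but brown or turquoise is not meant.

How it is judged (in metres and radians):
On the way:
1. the carrier hangs from the hook, raised at least 60 mm clear of the bench and level end to end (within 5 degrees) (height (world z) of basket above 0.06 m and not (angle between basket's own x axis and vertical below 1.4808 rad or angle between basket's own x axis and vertical above 1.6608 rad) and contact force between hook and basket above 2 N), for 0.5 s.
At the end, for the whole second after the job is handed in: The carrier rests flat on the stage plate, centre within 25 mm of the plate's, length within 10 degrees of the plate's (either way round), both canisters standing in it; the hook hangs upright and still in its holder, collar on the fork, within 20 mm of the fork's middle (horizontal distance between basket and stage_mid below 0.025 m and angle between the x axis of basket and the x axis of stage, either way round below 0.17 rad and z of basket in the frame of stage_mid between -0.005 and 0.005 m and angle between basket's own z axis and vertical below 0.05 rad and linear speed of each of basket, hook below 0.02 m/s and z of canister_1 in the frame of basket between -0.005 and 0.02 m and distance between each of canister_1, canister_2 and basket below 0.12 m and angle between each of canister_1, canister_2's own z axis and vertical below 0.15 rad and z of canister_2 in the frame of basket between -0.005 and 0.02 m and horizontal distance between hook and holder below 0.02 m and z of hook in the frame of holder between 0.022 and 0.034 m and angle between hook's own z axis and vertical below 0.1 rad); the robot touches nothing.
It fails at once if the carrier is raised more than 60 mm above the bench while it slopes more than 11 degrees end to end (height (world z) of basket above 0.06 m and (angle between basket's own x axis and vertical below 1.3708 rad or angle between basket's own x axis and vertical above 1.7708 rad)).
It fails at once if the carrier is tipped by more than 35 degrees (angle between basket's own z axis and vertical above 0.61 rad).
It fails at once if the carrier is dropped or slammed on the stage (over 45 N) (contact force between basket and stage above 45 N).
It fails at once if the gripper or arm touches the carrier or a canister (contact force between any of the fingers, the arm and basket above 0.5 N or contact force between any of the fingers, the arm and canister_1 above 0.5 N or contact force between any of the fingers, the arm and canister_2 above 0.5 N).
It fails at once if a bystander is moved by more than 20 mm (distance of any of dishes, tip_rack, wash_bottle from where it was at the start of the episode above 0.02 m).
It also fails if it takes over 72 s, if anything falls off the work surface, if the arm or the gripper's body presses on something with over 40 N, if the wrist force passes 120 N, or if a joint passes its speed limit or range.

## Robot

A 6-joint arm with a two-finger parallel gripper is mounted at the origin on the work surface. World frame = base frame: x ahead of the robot, y to its left, z up, the work surface at z = 0. Lengths are in m, angles in degrees, forces in N, time in s.
With the tool pointing down it reaches from about 0.375 to 0.9 m from the base axis. Payload 3.1 kg.
Tool frame: the origin (TCP) lies at the very end of the fingers, on their centre line; the grasp point (between the pads) lies 19 mm behind it; z points along the fingers, y is the direction in which the jaws open and shut (so a half turn about z gives the same grasp; the last joint's range is limited). The gripper opens to 87 mm and grips with 3 to 60 N. Pads are 19 mm wide; open, the fingers measure 117 mm over their backs; the gripper's body (75 mm by 190 mm) begins 51 mm behind the grasp point.
Start: joints at [-77.149, 30.224, 82.088, -0, 67.689, -10.227], TCP at [0.245, -0.575, 0.223] pointing down, gripper open.
Joint ranges: [-176.69, 176.69], [-43.24, 126.21], [12.49, 139.97], [-82, 262], [0, 151.66], [-163.58, 163.58]. Speed limits (degrees/s): [159.86, 159.86, 180, 180, 180, 180].

## Interface

Orientations are given as [roll, pitch, yaw] about the fixed x, y, z axes, in that order (R = Rz(yaw) Ry(pitch) Rx(roll)).
In Python, from plant import env, get_image, close_job gives the robot as it stands.
- The arm moves only by the tool apply_moves, never from a script. Its argument "deltas" is a list of rows, each an object of numbers: "gripper": the gripper's target within -1 to 1 (fully open at 1, half-way at 0, shut at -1); "dx", "dy", "dz": the shift along the tool's x, y, z in cm; "ax", "ay", "az": the turn, a rotation vector about the tool's x, y, z in degrees. A call has 1 to 20 rows; each row is the pose to reach, as a shift and turn from the pose commanded when the call began, along the tool's axes at that moment; what a row does not reach only later rows make up. A row lasts 1/8 s, in which the tool goes at most 62.5 mm and 10.7 degrees, less where a joint would pass 70% of its speed; a pose out of reach is approached as far as the arm can. A call with a gripper value outside its range is refused whole. The fingers move at their own pace and stop on an object; "grip_force" is the grip in N (left out, the last holds). Time passes only in rows, so rows that repeat a pose let the fingers close. It gives the time, the measured TCP pose, the force and the opening at its end, in the units of the state.
- env.sense(): the state, without advancing time (a new reading comes with each control period).
- get_image(name): name is "scene" or "top"; returns a dict with "frame" (420x560x3 uint8, blue, green, red), "z_map" (420x560 float32, m along the optical axis (not along the pixel's ray), 0 where there is no reading), "camera_matrix" (3x3 intrinsics, pixels), "k1" (the pictures are not rectified: a ray, as slopes to the right and down, at radius r is drawn at 1 + k1 r^2 times it, then the intrinsics apply), "R" (3x3) and "t" (3): a world point X has camera coordinates R X + t. Camera axes: x right, y down, z forward; pixel columns grow to the right and rows downward; lengths in m; the calibration is good to about 2 mm. A picture is of the moment at which its call begins.
- close_job(): hands the job in, once; it reports no verdict.
The state is a dict: "time": time; "qpos": joint angles; "qvel": joint speeds; "effort": joint torques, N m; "position": TCP position; "ee_rot": TCP orientation; "ft_force": force on the tool from outside, world axes, zero at the start; "ft_torque": the same for the moment, N m; "finger_gap": opening from 0.0 (shut) to 1.0 (fully open).
Only numpy, scipy, OpenCV 4.12 (cv2) and the standard library are available. Lean on these libraries where they do the work, as an engineer would, in place of code of your own. Each camera call takes 0.05 s, during which the arm holds its last target.

## Working session

There is one attempt and no reset: what is moved stays moved. The work goes in short steps, Python scripts to look and compute and a tool call to move; the robot and the scene stay as the last step left them, time stands still between calls to the robot, and variables do not carry over. Pictures are saved under pics/ and viewed, and the job is handed in when it is done.

Besides the shell and the picture viewer there is one more tool, called by a JSON object that holds its "method" and its "body". apply_moves: Moves the arm, as the interface text tells. Its arguments: {"type":"object","properties":{"deltas":{"type":"array"},"grip_force":{"type":"number"}},"required":["deltas"]}

```bash
ls; mkdir -p pics
cat > h.py <<'E'
import numpy as np, cv2
from plant import env,get_image,close_job
def save(name,fn,crop=None,s=1):
    im=get_image(name); f=im["frame"]
    np.savez(''+name+'.npz',**{k:np.array(v) for k,v in im.items()})
    cv2.imwrite('pics/'+fn,f); return im
def crop(name,fn,x0,y0,x1,y1,s):
    f=np.load(''+name+'.npz')['frame'][y0:y1,x0:x1]
    cv2.imwrite('pics/'+fn,cv2.resize(f,None,fx=s,fy=s,interpolation=cv2.INTER_CUBIC))
def ray(im,u,v):
    K=np.array(im['camera_matrix']);k1=float(im['k1'])
    x=(u-K[0,2])/K[0,0];y=(v-K[1,2])/K[1,1];a,b=x,y
    for _ in range(30):
        r2=a*a+b*b;a=x/(1+k1*r2);b=y/(1+k1*r2)
    R=np.array(im['R']);t=np.array(im['t'])
    return -R.T@t,R.T@np.array([a,b,1.])
def atz(im,u,v,z):
    c,d=ray(im,u,v);return c+d*(z-c[2])/d[2]
def dep(im,u,v):
    c,d=ray(im,u,v);return c+d*float(im['z_map'][int(round(v)),int(round(u))])
def proj(im,X):
    p=np.array(im['R'])@np.array(X)+np.array(im['t']);a,b=p[0]/p[2],p[1]/p[2]
    s=1+float(im['k1'])*(a*a+b*b);K=np.array(im['camera_matrix'])
    return K[0,0]*a*s+K[0,2],K[1,1]*b*s+K[1,2]
E
python3 - <<'E'
from h import *
for n in("scene","top"):
    im=save(n,n+"0.png");R=np.array(im['R']);print(-R.T@np.array(im['t']),R[2],im['camera_matrix'],im['k1'])
print(env.sense())
E
```

```text
pics
[1.07163292 0.0590359  0.8224483 ] [-0.55447767  0.03929532 -0.83127035] [[425.62799942   0.         282.27487849]
 [  0.         425.62799942 206.10681452]
 [  0.           0.           1.        ]] -0.11531876150216305
[0.44778278 0.08850949 1.31411758] [ 0.1126188   0.0145405  -0.99353187] [[457.34585759   0.         278.46690748]
 [  0.         457.34585759 211.47979872]
 [  0.           0.           1.        ]] 0.024019008079082048
{'time': 0.1, 'qpos': array([-7.71484092e+01,  3.02750535e+01,  8.21476550e+01, -6.85150547e-04,
        6.76889597e+01, -1.02274511e+01]), 'qvel': array([ 0.04691006, -0.13884751, -0.20335153, -0.02837961, -0.10394066,
       -0.02938852]), 'effort': array([ 1.20632872e-04, -4.40986454e+01, -1.77149910e+01,  6.35225535e-02,
        5.33709757e-02, -4.48651429e-05]), 'position': array([ 0.244877  , -0.57432953,  0.22166203]), 'ee_rot': array([-1.79889994e+02, -1.92040734e-02,  2.30792842e+01]), 'ft_force': array([-0.01549686,  0.48634051,  0.29667176]), 'ft_torque': array([-0.00935655, -0.0032408 ,  0.01475202]), 'finger_gap': 0.9990028380813248}
```

View pics/scene0.png

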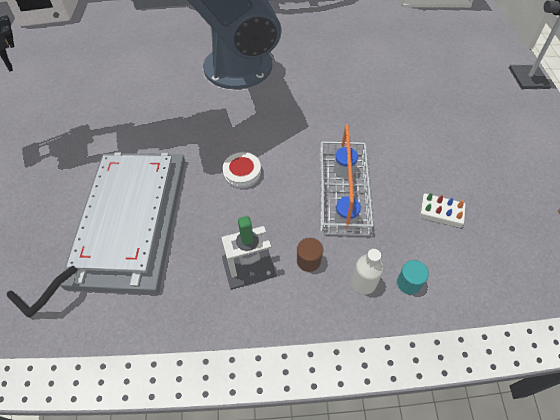

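View pics/top0.png

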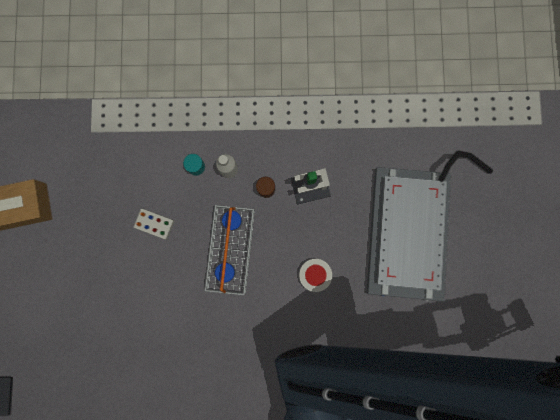

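The scene view shows the stage around (125,212), the holder with its green handle at (246,235), the carrier at (347,188), the dishes at (241,168), the bottle at (368,272) and the rack at (443,210). In the top view the holder is at (310,183), the carrier at (229,250) and the stage at (412,235). I'll enlarge these.

Run:
```python
from h import *
crop('top','t_h.png',270,150,350,220,8)
crop('top','t_b.png',190,195,270,305,5)
crop('top','t_s.png',360,160,460,310,4)
crop('scene','s_h.png',200,200,300,300,6)
crop('scene','s_b.png',300,115,390,245,4.5)
```

```text
(no output)
```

View pics/t_h.png

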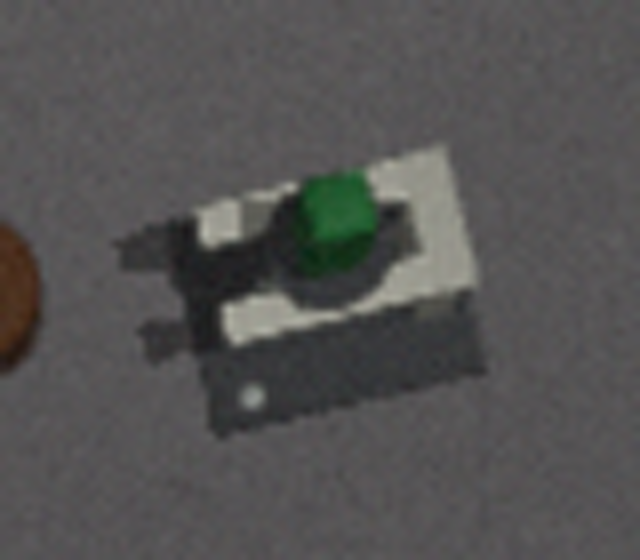

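View pics/t_b.png

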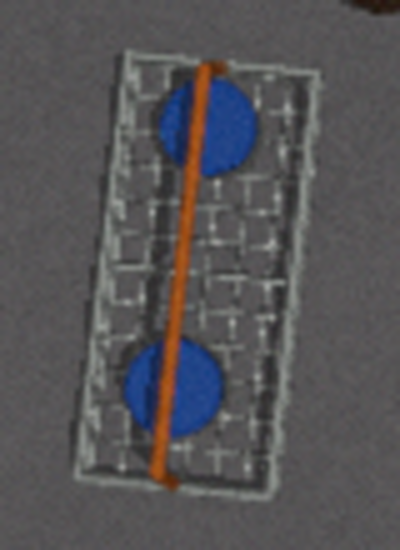

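View pics/t_s.png

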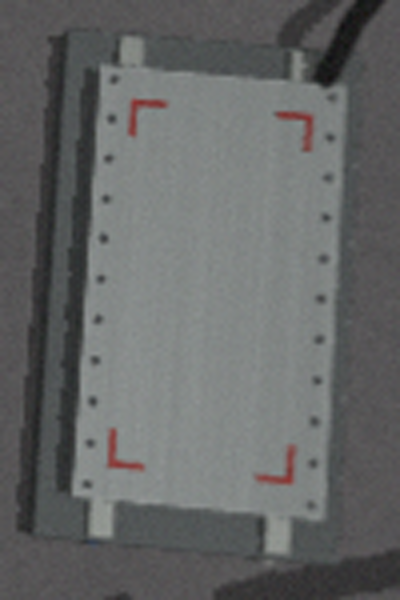

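View pics/s_h.png

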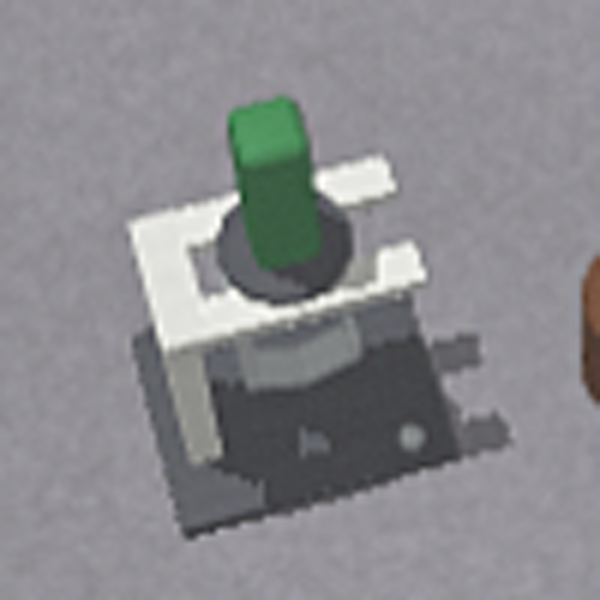

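View pics/s_b.png

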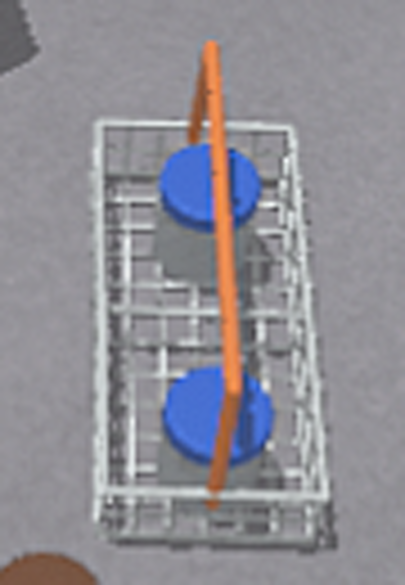

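Run:
```python
from h import *
T=np.load('top.npz');S=np.load('scene.npz')
def src(p,o,s): return [(p[0]+.5)/s-.5+o[0],(p[1]+.5)/s-.5+o[1]]
def P(im,pts,o,s,z,l):
    A=[]
    for p in pts:
        q=src(p,o,s);w=atz(im,*q,z);A.append(w[:2]);print(l,np.round(q,1),np.round(w[:2],4),'depthpt',np.round(dep(im,*q),3))
    A=np.array(A);return A
for l,z,pts,o,s,im in [
 ('fork',.110,[(445,147),(478,288),(197,210),(228,345)],(270,150),8,T),
 ('htop',.183,[(340,200)],(270,150),8,T),
 ('collar',.115,[(330,245)],(270,150),8,T),
 ('base',.008,[(212,432),(485,372)],(270,150),8,T),
 ('forkS',.110,[(130,222),(172,345),(382,158),(425,280)],(200,200),6,S),
 ('htopS',.183,[(267,130)],(200,200),6,S),
 ('collarS',.115,[(287,250)],(200,200),6,S),
 ('bail',.117,[(206,68),(158,474)],(190,195),5,T),
 ('bailS',.117,[(211,45),(234,388)],(300,115),4.5,S),
 ('rim',.045,[(126,53),(320,72),(80,476),(270,494)],(190,195),5,T),
 ('can',.062,[(209,127),(174,387)],(190,195),5,T),
 ('canS',.062,[(211,187),(219,415)],(300,115),4.5,S),
 ('marks',.055,[(132,102),(313,115),(292,482),(110,466)],(360,160),4,T),
 ]:
    A=P(im,pts,o,s,z,l);print('  mean',A.mean(0).round(4), 'dirs',[np.round(np.degrees(np.arctan2(*(A[j]-A[i])[::-1])),1) for i in range(len(A)) for j in range(i)],[round(np.linalg.norm(A[j]-A[i]),4) for i in range(len(A)) for j in range(i)])
```

```text
fork [325.2 167.9] [ 0.6996 -0.0202] depthpt [ 0.699 -0.02   0.112]
fork [329.3 185.6] [ 0.6517 -0.0301] depthpt [ 0.67  -0.041  0.   ]
fork [294.2 175.8] [0.6796 0.0629] depthpt [0.679 0.063 0.11 ]
fork [298.1 192.7] [0.6338 0.0534] depthpt [0.649 0.05  0.01 ]
  mean [0.6662 0.0165] dirs [np.float64(11.6), np.float64(-76.5), np.float64(-106.7), np.float64(-48.2), np.float64(-77.9), np.float64(11.8)] [np.float64(0.0489), np.float64(0.0855), np.float64(0.0971), np.float64(0.0987), np.float64(0.0853), np.float64(0.0467)]
htop [312.1 174.6] [0.668  0.0196] depthpt [0.668 0.019 0.181]
  mean [0.668  0.0196] dirs [] []
collar [310.8 180.2] [0.6661 0.0191] depthpt [0.655 0.023 0.179]
  mean [0.6661 0.0191] dirs [] []
base [296.1 203.6] [0.618  0.0567] depthpt [ 0.619  0.056 -0.003]
base [330.2 196.1] [ 0.6383 -0.0419] depthpt [ 0.64  -0.043 -0.002]
  mean [0.6282 0.0074] dirs [np.float64(101.6)] [np.float64(0.1006)]
forkS [221.2 236.6] [ 0.6579 -0.0299] depthpt [ 0.594 -0.044 -0.   ]
forkS [228.2 257.1] [ 0.7031 -0.0167] depthpt [ 0.703 -0.017  0.11 ]
forkS [263.2 225.9] [0.64   0.0522] de
[... 1680 characters left out ...]
55] depthpt [0.437 0.255 0.064]
canS [348.3 206.8] [0.5772 0.2364] depthpt [0.575 0.237 0.058]
  mean [0.5064 0.246 ] dirs [np.float64(172.3)] [np.float64(0.1428)]
marks [392.6 185.1] [ 0.6595 -0.2106] depthpt [ 0.659 -0.21   0.056]
marks [437.9 188.4] [ 0.6484 -0.3343] depthpt [ 0.649 -0.335  0.052]
marks [432.6 280.1] [ 0.3978 -0.3072] depthpt [ 0.398 -0.308  0.051]
marks [387.1 276.1] [ 0.4098 -0.1855] depthpt [ 0.41  -0.185  0.059]
  mean [ 0.5289 -0.2594] dirs [np.float64(84.9), np.float64(20.3), np.float64(-6.2), np.float64(-5.7), np.float64(-32.0), np.float64(-95.6)] [np.float64(0.1242), np.float64(0.2789), np.float64(0.252), np.float64(0.2509), np.float64(0.2812), np.float64(0.1222)]
```

Run:
```python
from h import *
S=np.load('scene.npz');T=np.load('top.npz')
def src(p,o,s): return [(p[0]+.5)/s-.5+o[0],(p[1]+.5)/s-.5+o[1]]
# scene marks, bystanders
for l,uv,z in [('bottle cap',(374,256),.13),('dish',(241,163),.029),('brown',(310,247),.058)]:
    print(l,atz(S,*uv,z).round(3))
for l,uv,z in [('bottle',(224,160),.13),('dishT',(316,275),.029),('brownT',(265,186),.058),('teal',(193,163),.058),('rack',(154,223),.044)]:
    print(l,atz(T,*uv,z).round(3))
for q in [(109,163),(168,164),(81,258),(138,260)]: print('mark',atz(S,*q,.055).round(4))
crop('scene','s_s.png',60,140,190,300,3.7)
```

```text
bottle cap [0.732 0.251 0.13 ]
dish [0.41  0.007 0.029]
brown [0.666 0.144 0.058]
bottle [0.721 0.248 0.13 ]
dishT [0.414 0.005 0.029]
brownT [0.662 0.143 0.058]
teal [0.73  0.345 0.058]
rack [0.564 0.455 0.044]
mark [ 0.4047 -0.3074  0.055 ]
mark [ 0.4205 -0.1634  0.055 ]
mark [ 0.6563 -0.3286  0.055 ]
mark [ 0.6685 -0.2067  0.055 ]
```

View pics/s_s.png

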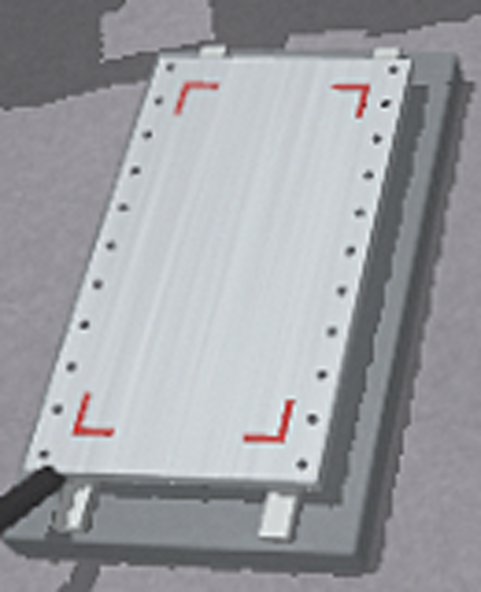

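```bash
cat >> h.py <<'E'
from scipy.spatial.transform import Rotation as Ro
def delta(x,y,z,yaw,show=True):
    s=env.sense();R0=Ro.from_euler('xyz',s['ee_rot'],degrees=True)
    d=R0.inv().apply(np.array([x,y,z])-s['position'])*100
    r=(R0.inv()*Ro.from_euler('xyz',[180,0,yaw],degrees=True)).as_rotvec(degrees=True)
    print('t',s['time'],'pos',s['position'].round(4),'rot',s['ee_rot'].round(2),'F',s['ft_force'].round(2),'gap',round(s['finger_gap'],3))
    print('d cm',d.round(2),'rv',r.round(2));return d,r
E
python3 - <<'E'
from h import *
S=np.load('scene.npz')
A=[]
for p in [(181,86),(368,88),(78,434),(288,440)]:
    w=atz(S,(p[0]+.5)/3.7-.5+60,(p[1]+.5)/3.7-.5+140,.055);A.append(w[:2]);print(w.round(4))
A=np.array(A);print(A.mean(0),[np.degrees(np.arctan2(*(b-a)[::-1])) for a,b in((A[0],A[2]),(A[1],A[3]))])
delta(.670,.0195,.235,12)
E
```

```text
[ 0.4042 -0.3085  0.055 ]
[ 0.4168 -0.1849  0.055 ]
[ 0.6538 -0.3297  0.055 ]
[ 0.6652 -0.2082  0.055 ]
[ 0.53501379 -0.25782113] [np.float64(-4.842503295586198), np.float64(-5.349188482695714)]
t 0.1 pos [ 0.2449 -0.5743  0.2217] rot [-1.7989e+02 -2.0000e-02  2.3080e+01] F [-0.02  0.49  0.3 ] gap 0.999
d cm [ 62.39 -37.97  -1.24] rv [-1.100e-01 -1.000e-02  1.108e+01]
```

{"method": "apply_moves", "body": {"deltas": [{"dx":4,"dy":-2.4,"dz":-1,"az":1,"gripper":1},{"dx":9,"dy":-5.4,"dz":-1.2,"az":2},{"dx":14,"dy":-8.5,"dz":-1.2,"az":3},{"dx":19,"dy":-11.5,"dz":-1.2,"az":4},{"dx":24,"dy":-14.6,"dz":-1.2,"az":5},{"dx":29,"dy":-17.6,"dz":-1.2,"az":6},{"dx":34,"dy":-20.7,"dz":-1.2,"az":7},{"dx":39,"dy":-23.7,"dz":-1.2,"az":8},{"dx":44,"dy":-26.8,"dz":-1.2,"az":9},{"dx":49,"dy":-29.8,"dz":-1.2,"az":10},{"dx":54,"dy":-32.9,"dz":-1.2,"az":11},{"dx":58,"dy":-35.3,"dz":-1.2,"az":11.1},{"dx":61,"dy":-37.1,"dz":-1.2,"az":11.1},{"dx":62.4,"dy":-38,"dz":-1.2,"az":11.1},{"dx":62.4,"dy":-38,"dz":-1.2,"az":11.1},{"dx":62.4,"dy":-38,"dz":-1.2,"az":11.1}]}}

```text
invalid input
```

Run:
```python
from h import *
delta(.670,.0195,.131,12)
```

```text
t 0.1 pos [ 0.2449 -0.5743  0.2217] rot [-1.7989e+02 -2.0000e-02  2.3080e+01] F [-0.02  0.49  0.3 ] gap 0.999
d cm [ 62.39 -37.95   9.16] rv [-1.100e-01 -1.000e-02  1.108e+01]
```

{"method": "apply_moves", "body": {"deltas": [{"dx":4,"dy":-2.4,"dz":-1,"ax":0,"ay":0,"az":1,"gripper":1},{"dx":9,"dy":-5.4,"dz":-1.2,"ax":0,"ay":0,"az":2,"gripper":1},{"dx":14,"dy":-8.5,"dz":-1.2,"ax":0,"ay":0,"az":3,"gripper":1},{"dx":19,"dy":-11.5,"dz":-1.2,"ax":0,"ay":0,"az":4,"gripper":1},{"dx":24,"dy":-14.6,"dz":-1.2,"ax":0,"ay":0,"az":5,"gripper":1},{"dx":29,"dy":-17.6,"dz":-1.2,"ax":0,"ay":0,"az":6,"gripper":1},{"dx":34,"dy":-20.7,"dz":-1.2,"ax":0,"ay":0,"az":7,"gripper":1},{"dx":39,"dy":-23.7,"dz":-1.2,"ax":0,"ay":0,"az":8,"gripper":1},{"dx":44,"dy":-26.8,"dz":-1.2,"ax":0,"ay":0,"az":9,"gripper":1},{"dx":49,"dy":-29.8,"dz":-1.2,"ax":0,"ay":0,"az":10,"gripper":1},{"dx":54,"dy":-32.9,"dz":-1.2,"ax":0,"ay":0,"az":11,"gripper":1},{"dx":58,"dy":-35.3,"dz":-1.2,"ax":0,"ay":0,"az":11.1,"gripper":1},{"dx":61,"dy":-37.1,"dz":-1.2,"ax":0,"ay":0,"az":11.1,"gripper":1},{"dx":62.4,"dy":-38,"dz":-1.2,"ax":0,"ay":0,"az":11.1,"gripper":1},{"dx":62.4,"dy":-38,"dz":-1.2,"ax":0,"ay":0,"az":11.1,"gripper":1},{"dx":62.4,"dy":-38,"dz":-1.2,"ax":0,"ay":0,"az":11.1,"gripper":1}]}}

```text
time: 2.1
position: [0.6693, 0.018, 0.2343]
ee_rot: [180.0, 0.1, 11.9]
ft_force: [-0.2, 0.1, 0.0]
finger_gap: 0.998
```

Run:
```python
from h import *
delta(.670,.0195,.131,12)
```

```text
t 2.1 pos [0.6693 0.018  0.2343] rot [1.7999e+02 8.0000e-02 1.1920e+01] F [-0.18  0.11  0.02] gap 0.998
d cm [ 0.12 -0.13 10.33] rv [ 0.01  0.08 -0.08]
```

{"method": "apply_moves", "body": {"deltas": [{"dx":0.05,"dy":0,"dz":3,"ax":0,"ay":0,"az":0,"gripper":1},{"dx":0.05,"dy":0,"dz":6.5,"ax":0,"ay":0,"az":0,"gripper":1},{"dx":0.05,"dy":0,"dz":9.2,"ax":0,"ay":0,"az":0,"gripper":0.4},{"dx":0.05,"dy":0,"dz":10.3,"ax":0,"ay":0,"az":0,"gripper":0},{"dx":0.05,"dy":0,"dz":10.3,"ax":0,"ay":0,"az":0,"gripper":-0.2},{"dx":0.05,"dy":0,"dz":10.3,"ax":0,"ay":0,"az":0,"gripper":-1},{"dx":0.05,"dy":0,"dz":10.3,"ax":0,"ay":0,"az":0,"gripper":-1},{"dx":0.05,"dy":0,"dz":10.3,"ax":0,"ay":0,"az":0,"gripper":-1},{"dx":0.05,"dy":0,"dz":10.3,"ax":0,"ay":0,"az":0,"gripper":-1},{"dx":0.05,"dy":0,"dz":10.3,"ax":0,"ay":0,"az":0,"gripper":-1},{"dx":0.05,"dy":0,"dz":10.3,"ax":0,"ay":0,"az":0,"gripper":-1}], "grip_force": 45}}

```text
time: 3.48
position: [0.6707, 0.0194, 0.1318]
ee_rot: [180.0, -0.0, 12.0]
ft_force: [-1.4, 0.3, 2.4]
finger_gap: 0.249
```

Run:
```python
from h import *
delta(.670,.0195,.235,12)
save('scene','scene1.png')
crop('scene','s1.png',190,160,310,290,5)
```

```text
t 3.475 pos [0.6707 0.0194 0.1318] rot [ 1.800e+02 -2.000e-02  1.198e+01] F [-1.39  0.28  2.44] gap 0.249
d cm [ -0.06  -0.02 -10.32] rv [ 0.   -0.02 -0.02]
```

View pics/s1.png

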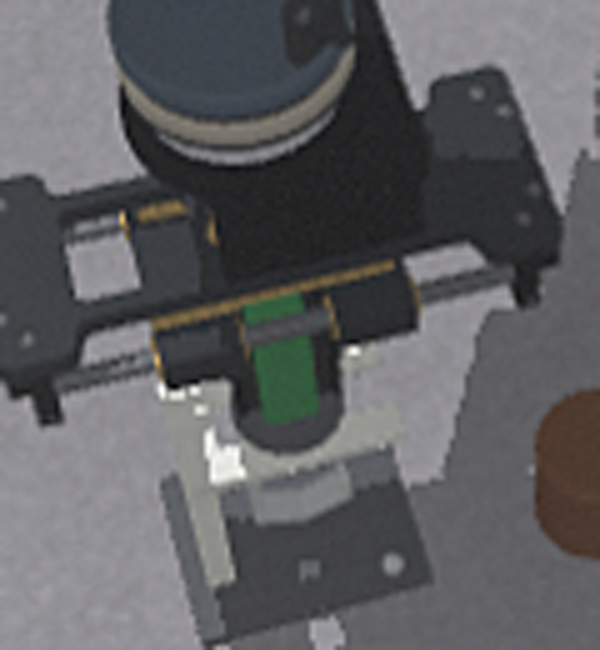

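{"method": "apply_moves", "body": {"deltas": [{"dx":0,"dy":0,"dz":-1,"ax":0,"ay":0,"az":0,"gripper":-1},{"dx":0,"dy":0,"dz":-3,"ax":0,"ay":0,"az":0,"gripper":-1},{"dx":0,"dy":0,"dz":-6,"ax":0,"ay":0,"az":0,"gripper":-1},{"dx":0,"dy":0,"dz":-9,"ax":0,"ay":0,"az":0,"gripper":-1},{"dx":0,"dy":0,"dz":-11,"ax":0,"ay":0,"az":0,"gripper":-1},{"dx":0,"dy":0,"dz":-11.5,"ax":0,"ay":0,"az":0,"gripper":-1},{"dx":0,"dy":0,"dz":-11.5,"ax":0,"ay":0,"az":0,"gripper":-1},{"dx":-2,"dy":-3,"dz":-11.5,"ax":0,"ay":0,"az":3,"gripper":-1},{"dx":-5,"dy":-7.5,"dz":-11.5,"ax":0,"ay":0,"az":7,"gripper":-1},{"dx":-8,"dy":-12,"dz":-11.5,"ax":0,"ay":0,"az":11,"gripper":-1},{"dx":-11,"dy":-16.5,"dz":-11.5,"ax":0,"ay":0,"az":15,"gripper":-1},{"dx":-13.4,"dy":-20,"dz":-11.5,"ax":0,"ay":0,"az":18,"gripper":-1},{"dx":-14.4,"dy":-21.5,"dz":-11.5,"ax":0,"ay":0,"az":18.6,"gripper":-1},{"dx":-14.4,"dy":-21.5,"dz":-11.5,"ax":0,"ay":0,"az":18.6,"gripper":-1},{"dx":-14.4,"dy":-21.5,"dz":-11.5,"ax":0,"ay":0,"az":18.6,"gripper":-1}]}}

```text
time: 5.4
position: [0.4857, 0.1993, 0.2461]
ee_rot: [180.0, 0.0, -6.6]
ft_force: [-0.0, 0.5, -0.8]
finger_gap: 0.247
```

Run:
```python
from h import *
delta(.4855,.1998,.184,-6.6)
save('scene','scene2.png');save('top','top2.png')
crop('scene','s2.png',240,80,390,250,3.5)
```

```text
t 5.4 pos [0.4857 0.1993 0.2461] rot [179.97   0.    -6.63] F [-0.03  0.5  -0.81] gap 0.247
d cm [-0.03 -0.05  6.21] rv [ 0.03  0.   -0.03]
```

View pics/s2.png

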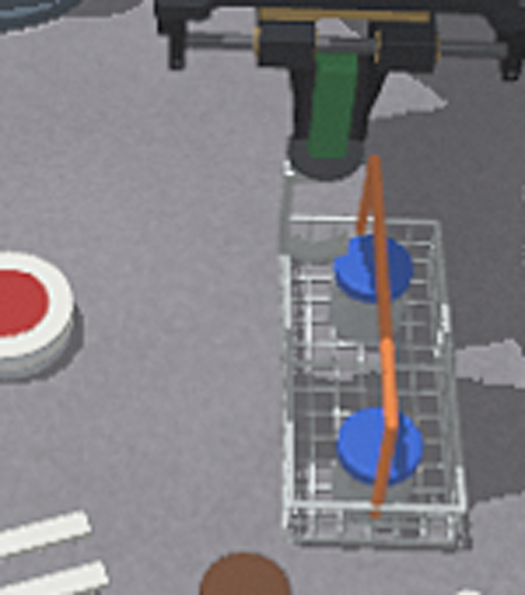

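View pics/top2.png

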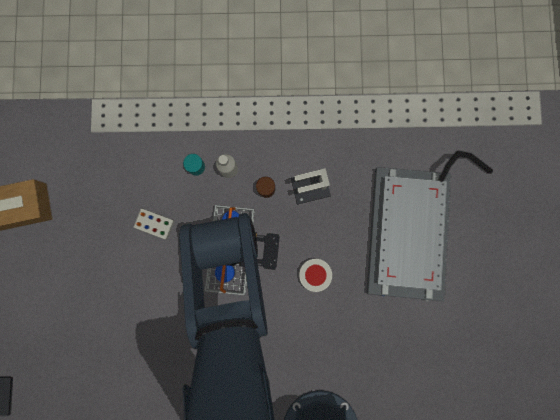

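{"method": "apply_moves", "body": {"deltas": [{"dx":0,"dy":0,"dz":2.5,"ax":0,"ay":0,"az":0,"gripper":-1},{"dx":0,"dy":0,"dz":5,"ax":0,"ay":0,"az":0,"gripper":-1},{"dx":0,"dy":0,"dz":6.2,"ax":0,"ay":0,"az":0,"gripper":-1},{"dx":0,"dy":0,"dz":6.2,"ax":0,"ay":0,"az":0,"gripper":-1},{"dx":0,"dy":-1.3,"dz":6.2,"ax":0,"ay":0,"az":0,"gripper":-1},{"dx":0,"dy":-2.8,"dz":6.2,"ax":0,"ay":0,"az":0,"gripper":-1},{"dx":0,"dy":-4,"dz":6.2,"ax":0,"ay":0,"az":0,"gripper":-1},{"dx":0,"dy":-4.55,"dz":6.2,"ax":0,"ay":0,"az":0,"gripper":-1},{"dx":0,"dy":-4.55,"dz":6.2,"ax":0,"ay":0,"az":0,"gripper":-1},{"dx":0,"dy":-4.55,"dz":5.2,"ax":0,"ay":0,"az":0,"gripper":-1},{"dx":0,"dy":-4.55,"dz":4.2,"ax":0,"ay":0,"az":0,"gripper":-1},{"dx":0,"dy":-4.55,"dz":3.7,"ax":0,"ay":0,"az":0,"gripper":-1},{"dx":0,"dy":-4.55,"dz":3.7,"ax":0,"ay":0,"az":0,"gripper":-1}]}}

```text
time: 7.12
position: [0.4908, 0.2449, 0.2104]
ee_rot: [-180.0, -0.1, -6.6]
ft_force: [0.2, -0.1, -0.9]
finger_gap: 0.252
```

Run:
```python
from h import *
delta(.4907,.2445,.220,-6.6)
print(env.sense()['ft_torque'])
save('scene','scene3.png')
crop('scene','s3.png',290,60,400,250,3.1)
```

```text
t 7.125 pos [0.4908 0.2449 0.2104] rot [-1.7997e+02 -8.0000e-02 -6.6400e+00] F [ 0.22 -0.13 -0.89] gap 0.252
d cm [-0.    0.04 -0.96] rv [-0.03 -0.08 -0.04]
[ 0.00654963 -0.00549429  0.01599713]
```

View pics/s3.png

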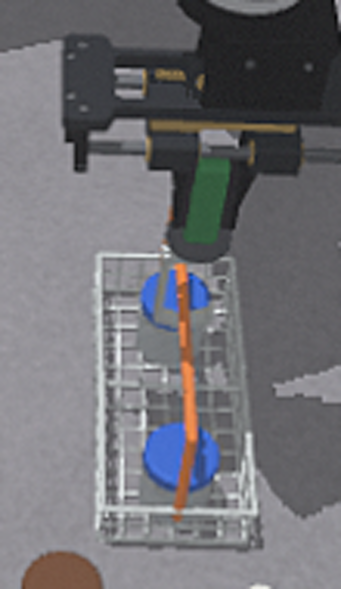

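{"method": "apply_moves", "body": {"deltas": [{"dx":0,"dy":0,"dz":-0.3,"ax":0,"ay":0,"az":0,"gripper":-1},{"dx":0,"dy":0,"dz":-0.5,"ax":0,"ay":0,"az":0,"gripper":-1},{"dx":0,"dy":0,"dz":-0.7,"ax":0,"ay":0,"az":0,"gripper":-1},{"dx":0,"dy":0,"dz":-0.9,"ax":0,"ay":0,"az":0,"gripper":-1},{"dx":0,"dy":0,"dz":-1.1,"ax":0,"ay":0,"az":0,"gripper":-1},{"dx":0,"dy":0,"dz":-1.2,"ax":0,"ay":0,"az":0,"gripper":-1},{"dx":0,"dy":0,"dz":-1.2,"ax":0,"ay":0,"az":0,"gripper":-1},{"dx":0,"dy":0,"dz":-1.2,"ax":0,"ay":0,"az":0,"gripper":-1}]}}

```text
time: 8.18
position: [0.4902, 0.245, 0.2215]
ee_rot: [180.0, 0.0, -6.6]
ft_force: [-0.0, 0.4, -5.7]
finger_gap: 0.251
```

Run:
```python
from h import *
delta(.4907,.2445,.220,-6.6)
print(env.sense()['ft_torque'])
save('scene','scene4.png')
crop('scene','s4.png',290,60,400,250,3.1)
delta(.4907,.2445,.220,-6.6)
```

```text
t 8.175 pos [0.4902 0.245  0.2215] rot [ 1.80e+02  2.00e-02 -6.62e+00] F [-0.    0.38 -5.73] gap 0.251
d cm [0.06 0.04 0.15] rv [ 0.    0.02 -0.02]
[ 0.03174159 -0.04041721 -0.01116321]
t 8.225 pos [0.4902 0.245  0.2215] rot [ 1.80e+02  2.00e-02 -6.62e+00] F [-0.49 -0.03 -4.87] gap 0.251
d cm [0.05 0.04 0.15] rv [ 0.    0.02 -0.02]
```

View pics/s4.png

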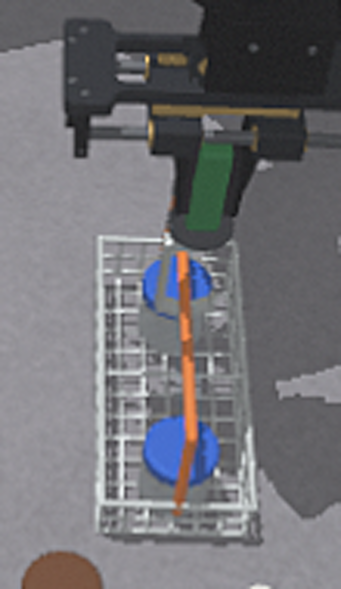

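```bash
cat >> h.py <<'E'
def barfit(name='scene',excl=None,zlo=.09):
    im=np.load(''+name+'.npz');f=im['frame'];hsv=cv2.cvtColor(f,cv2.COLOR_BGR2HSV)
    m=(hsv[...,0]>5)&(hsv[...,0]<18)&(hsv[...,1]>170)
    P=[]
    for v,u in zip(*np.nonzero(m)):
        if im['z_map'][v,u]>0:
            p=dep(im,u,v)
            if p[2]>zlo:P.append(p)
    P=np.array(P)
    c=np.median(P,0)
    for _ in range(8):
        _,_,V=np.linalg.svd(P-c,full_matrices=False);d=V[0]*np.sign(V[0][0])
        r=np.linalg.norm((P-c)-np.outer((P-c)@d,d),axis=1);P=P[r<max(.006,np.percentile(r,80))];c=P.mean(0)
    t=(P-c)@d
    print('bar n',len(P),'ends',(c+d*t.min()).round(3),(c+d*t.max()).round(3),'yaw',np.degrees(np.arctan2(d[1],d[0])).round(2),'pitch(+x up)',np.degrees(np.arcsin(d[2])).round(2))
    return c,d
E
python3 - <<'E'
from h import *
import h
barfit('scene')
for n in ('scene2','scene3'):
    pass
E
```

```text
bar n 42 ends [0.449 0.25  0.128] [0.602 0.231 0.115] yaw -6.97 pitch(+x up) -4.86
```

{"method": "apply_moves", "body": {"deltas": [{"dx":0,"dy":0,"dz":0.3,"ax":0,"ay":0,"az":0,"gripper":-1},{"dx":0,"dy":0,"dz":0.7,"ax":0,"ay":0,"az":0,"gripper":-1},{"dx":0,"dy":0,"dz":1.1,"ax":0,"ay":0,"az":0,"gripper":-1},{"dx":0,"dy":0,"dz":1.75,"ax":0,"ay":0,"az":0,"gripper":-1},{"dx":0,"dy":0,"dz":1.75,"ax":0,"ay":0,"az":0,"gripper":-1},{"dx":1.2,"dy":0,"dz":1.75,"ax":0,"ay":0,"az":0,"gripper":-1},{"dx":2.6,"dy":0,"dz":1.75,"ax":0,"ay":0,"az":0,"gripper":-1},{"dx":3.45,"dy":0,"dz":1.75,"ax":0,"ay":0,"az":0,"gripper":-1},{"dx":3.45,"dy":0,"dz":1.75,"ax":0,"ay":0,"az":0,"gripper":-1},{"dx":3.45,"dy":0,"dz":1.2,"ax":0,"ay":0,"az":0,"gripper":-1},{"dx":3.45,"dy":0,"dz":0.8,"ax":0,"ay":0,"az":0,"gripper":-1},{"dx":3.45,"dy":0,"dz":0.5,"ax":0,"ay":0,"az":0,"gripper":-1},{"dx":3.45,"dy":0,"dz":0.2,"ax":0,"ay":0,"az":0,"gripper":-1},{"dx":3.45,"dy":0,"dz":-0.1,"ax":0,"ay":0,"az":0,"gripper":-1},{"dx":3.45,"dy":0,"dz":-0.4,"ax":0,"ay":0,"az":0,"gripper":-1},{"dx":3.45,"dy":0,"dz":-0.7,"ax":0,"ay":0,"az":0,"gripper":-1},{"dx":3.45,"dy":0,"dz":-0.9,"ax":0,"ay":0,"az":0,"gripper":-1},{"dx":3.45,"dy":0,"dz":-1,"ax":0,"ay":0,"az":0,"gripper":-1},{"dx":3.45,"dy":0,"dz":-1,"ax":0,"ay":0,"az":0,"gripper":-1},{"dx":3.45,"dy":0,"dz":-1,"ax":0,"ay":0,"az":0,"gripper":-1}]}}

```text
time: 10.72
position: [0.5246, 0.241, 0.2314]
ee_rot: [180.0, 0.0, -6.6]
ft_force: [-0.1, 0.6, -6.1]
finger_gap: 0.25
```

Run:
```python
from h import *
delta(.4907,.2445,.220,-6.6)
save('scene','scene5.png')
crop('scene','s5.png',290,60,400,250,3.1)
barfit()
delta(.4907,.2445,.220,-6.6)
save('top','top5.png');barfit('top')
```

```text
t 10.725 pos [0.5246 0.241  0.2314] rot [ 1.80e+02  1.00e-02 -6.62e+00] F [-0.11  0.63 -6.08] gap 0.25
d cm [-3.41  0.04  1.14] rv [ 0.    0.01 -0.02]
bar n 45 ends [0.395 0.254 0.133] [0.595 0.232 0.133] yaw -6.21 pitch(+x up) 0.1
t 10.775 pos [0.5246 0.241  0.2314] rot [ 1.80e+02  2.00e-02 -6.62e+00] F [ 0.05 -0.55 -6.02] gap 0.252
d cm [-3.4   0.04  1.14] rv [ 0.    0.02 -0.02]
bar n 30 ends [0.428 0.253 0.136] [0.593 0.23  0.112] yaw -7.99 pitch(+x up) -7.9
```

View pics/s5.png

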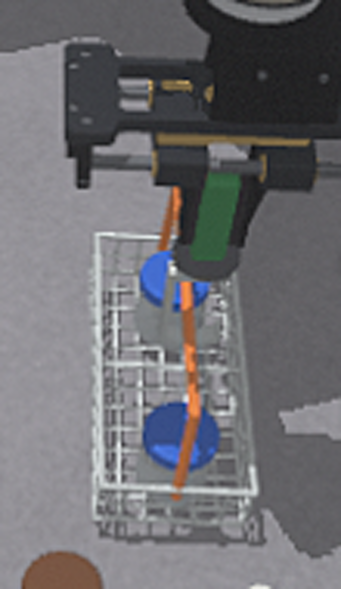

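```bash
cat >> h.py <<'E'
def lids(name='scene',xr=(.3,.75),zr=(.04,.30)):
    im=np.load(''+name+'.npz');f=im['frame'];hsv=cv2.cvtColor(f,cv2.COLOR_BGR2HSV)
    m=((hsv[...,0]>105)&(hsv[...,0]<128)&(hsv[...,1]>150)).astype(np.uint8)
    n,l,st,_=cv2.connectedComponentsWithStats(m)
    for i in range(1,n):
        if st[i,4]<40: continue
        P=np.array([dep(im,u,v) for v,u in zip(*np.nonzero(l==i)) if im['z_map'][v,u]>0])
        z=P[:,2];q=P[(z>np.median(z)-.012)&(z<np.median(z)+.012)]
        A=np.c_[q[:,:2]-q[:,:2].mean(0),np.ones(len(q))];s=np.linalg.lstsq(A,q[:,2],rcond=None)[0]
        print(name,'lid',len(q),'centroid',q.mean(0).round(4),'zmed',np.median(q[:,2]).round(4),'slope deg x,y',np.degrees(np.arctan(s[:2])).round(1))
E
python3 - <<'E'
from h import *
lids('scene');lids('top')
im=np.load('scene.npz')
for p in [(96,235),(100,490),(250,490)]:
    u,v=(p[0]+.5)/3.1-.5+290,(p[1]+.5)/3.1-.5+60
    z=[dep(im,u+a,v+b) for a in(-1,0,1) for b in(-1,0,1)]
    print(p,max(z,key=lambda w:w[2]).round(3))
E
```

```text
scene lid 102 centroid [0.4227 0.2396 0.0753] zmed 0.0756 slope deg x,y [-1.7  4.1]
scene lid 132 centroid [0.5686 0.225  0.0771] zmed 0.0774 slope deg x,y [-1.1  1.8]
scene lid 80 centroid [0.5751 0.2507 0.0768] zmed 0.0768 slope deg x,y [-0.1 -2.7]
(96, 235) [0.369 0.203 0.062]
(100, 490) [0.599 0.179 0.063]
(250, 490) [0.611 0.276 0.063]
```

{"method": "apply_moves", "body": {"deltas": [{"dx":0,"dy":0,"dz":-0.2,"ax":0,"ay":0,"az":0,"gripper":-1},{"dx":0,"dy":0,"dz":-0.6,"ax":0,"ay":0,"az":0,"gripper":-1},{"dx":0,"dy":0,"dz":-1.2,"ax":0,"ay":0,"az":0,"gripper":-1},{"dx":0,"dy":0,"dz":-2,"ax":0,"ay":0,"az":0,"gripper":-1},{"dx":0,"dy":0,"dz":-2.8,"ax":0,"ay":0,"az":0,"gripper":-1},{"dx":0,"dy":0,"dz":-3.4,"ax":0,"ay":0,"az":0,"gripper":-1},{"dx":0,"dy":0,"dz":-3.7,"ax":0,"ay":0,"az":0,"gripper":-1},{"dx":0,"dy":0,"dz":-3.8,"ax":0,"ay":0,"az":0,"gripper":-1},{"dx":0,"dy":0,"dz":-3.8,"ax":0,"ay":0,"az":0,"gripper":-1},{"dx":0,"dy":0,"dz":-3.8,"ax":0,"ay":0,"az":0,"gripper":-1}]}}

```text
time: 12.08
position: [0.5244, 0.2409, 0.2692]
ee_rot: [180.0, 0.0, -6.6]
ft_force: [0.6, 0.2, -5.2]
finger_gap: 0.253
```

Run:
```python
from h import *
delta(.4907,.2445,.345,-6.6)
save('scene','scene6.png')
crop('scene','s6.png',290,60,400,250,3.1)
barfit();lids('scene')
```

```text
t 12.075 pos [0.5244 0.2409 0.2692] rot [ 1.7999e+02  4.0000e-02 -6.6200e+00] F [ 0.58  0.21 -5.25] gap 0.253
d cm [-3.4   0.04 -7.57] rv [ 0.01  0.04 -0.02]
bar n 38 ends [0.383 0.256 0.171] [0.592 0.232 0.172] yaw -6.47 pitch(+x up) 0.39
scene lid 109 centroid [0.4229 0.2392 0.1133] zmed 0.1138 slope deg x,y [-2.4  5.8]
scene lid 149 centroid [0.5683 0.2245 0.1149] zmed 0.1155 slope deg x,y [-1.8  3.3]
scene lid 87 centroid [0.5748 0.2513 0.1145] zmed 0.1144 slope deg x,y [-1.9 -3.9]
```

View pics/s6.png

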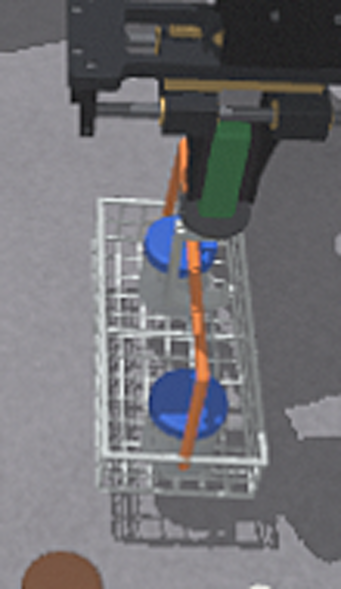

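{"method": "apply_moves", "body": {"deltas": [{"dx":0,"dy":0,"dz":-0.3,"ax":0,"ay":0,"az":0,"gripper":-1},{"dx":0,"dy":0,"dz":-0.9,"ax":0,"ay":0,"az":0,"gripper":-1},{"dx":0,"dy":0,"dz":-1.8,"ax":0,"ay":0,"az":0,"gripper":-1},{"dx":0,"dy":0,"dz":-3,"ax":0,"ay":0,"az":0,"gripper":-1},{"dx":0,"dy":0,"dz":-4.3,"ax":0,"ay":0,"az":0,"gripper":-1},{"dx":0,"dy":0,"dz":-5.5,"ax":0,"ay":0,"az":0,"gripper":-1},{"dx":0,"dy":0,"dz":-6.5,"ax":0,"ay":0,"az":0,"gripper":-1},{"dx":0.02,"dy":0.2,"dz":-7.2,"ax":0,"ay":0,"az":0,"gripper":-1},{"dx":0.08,"dy":0.7,"dz":-7.6,"ax":0,"ay":0,"az":0,"gripper":-1},{"dx":0.17,"dy":1.49,"dz":-7.6,"ax":0,"ay":0,"az":0,"gripper":-1},{"dx":0.3,"dy":2.58,"dz":-7.6,"ax":0,"ay":0,"az":0,"gripper":-1},{"dx":0.46,"dy":3.97,"dz":-7.6,"ax":0,"ay":0,"az":0,"gripper":-1},{"dx":0.66,"dy":5.66,"dz":-7.6,"ax":0,"ay":0,"az":0,"gripper":-1},{"dx":0.87,"dy":7.45,"dz":-7.6,"ax":0,"ay":0,"az":0,"gripper":-1},{"dx":1.09,"dy":9.34,"dz":-7.6,"ax":0,"ay":0,"az":0,"gripper":-1},{"dx":1.32,"dy":11.32,"dz":-7.6,"ax":0,"ay":0,"az":0,"gripper":-1},{"dx":1.55,"dy":13.31,"dz":-7.6,"ax":0,"ay":0,"az":0,"gripper":-1},{"dx":1.78,"dy":15.3,"dz":-7.6,"ax":0,"ay":0,"az":0,"gripper":-1},{"dx":2.01,"dy":17.28,"dz":-7.6,"ax":0,"ay":0,"az":0,"gripper":-1},{"dx":2.24,"dy":19.27,"dz":-7.6,"ax":0,"ay":0,"az":0,"gripper":-1}]}}

```text
time: 14.62
position: [0.5245, 0.0454, 0.3457]
ee_rot: [180.0, -0.0, -6.6]
ft_force: [0.2, 0.2, -5.3]
finger_gap: 0.248
```

{"method": "apply_moves", "body": {"deltas": [{"dx":0.23,"dy":1.99,"dz":0,"ax":0,"ay":0,"az":0,"gripper":-1},{"dx":0.46,"dy":3.97,"dz":0,"ax":0,"ay":0,"az":0,"gripper":-1},{"dx":0.69,"dy":5.96,"dz":0,"ax":0,"ay":0,"az":-0.1,"gripper":-1},{"dx":0.92,"dy":7.95,"dz":0,"ax":0,"ay":0,"az":-0.2,"gripper":-1},{"dx":1.16,"dy":9.93,"dz":0,"ax":0,"ay":0,"az":-0.3,"gripper":-1},{"dx":1.39,"dy":11.92,"dz":0,"ax":0,"ay":0,"az":-0.4,"gripper":-1},{"dx":1.72,"dy":13.9,"dz":0,"ax":0,"ay":0,"az":-0.5,"gripper":-1},{"dx":2.25,"dy":15.85,"dz":0,"ax":0,"ay":0,"az":-0.6,"gripper":-1},{"dx":2.87,"dy":17.79,"dz":0,"ax":0,"ay":0,"az":-0.7,"gripper":-1},{"dx":3.6,"dy":19.72,"dz":0,"ax":0,"ay":0,"az":-0.8,"gripper":-1},{"dx":4.33,"dy":21.65,"dz":0,"ax":0,"ay":0,"az":-0.9,"gripper":-1},{"dx":5.06,"dy":23.57,"dz":0,"ax":0,"ay":0,"az":-1,"gripper":-1},{"dx":5.76,"dy":25.3,"dz":0,"ax":0,"ay":0,"az":-1,"gripper":-1},{"dx":6.34,"dy":26.85,"dz":0,"ax":0,"ay":0,"az":-1,"gripper":-1},{"dx":6.84,"dy":28.1,"dz":0,"ax":0,"ay":0,"az":-1,"gripper":-1},{"dx":7.2,"dy":29.06,"dz":0,"ax":0,"ay":0,"az":-1,"gripper":-1},{"dx":7.48,"dy":29.73,"dz":0,"ax":0,"ay":0,"az":-1,"gripper":-1},{"dx":7.63,"dy":30.12,"dz":0,"ax":0,"ay":0,"az":-1,"gripper":-1},{"dx":7.68,"dy":30.21,"dz":0,"ax":0,"ay":0,"az":-1,"gripper":-1},{"dx":7.68,"dy":30.21,"dz":0,"ax":0,"ay":0,"az":-1,"gripper":-1}]}}

```text
time: 17.12
position: [0.5661, -0.2616, 0.3456]
ee_rot: [-180.0, 0.0, -5.6]
ft_force: [-0.3, -0.3, -5.9]
finger_gap: 0.251
```

Run:
```python
from h import *
delta(.5658,-.2619,.345,-5.6)
save('scene','scene7.png');save('top','top7.png')
barfit();lids('scene');lids('top')
crop('scene','s7.png',40,40,240,300,2.2)
crop('top','t7.png',340,140,480,320,3)
```

```text
t 17.125 pos [ 0.5661 -0.2616  0.3456] rot [-1.7998e+02  1.0000e-02 -5.6000e+00] F [-0.35 -0.25 -5.88] gap 0.251
d cm [-0.02  0.03  0.06] rv [-0.02  0.01 -0.  ]
bar n 44 ends [ 0.423 -0.247  0.247] [ 0.638 -0.269  0.246] yaw -5.78 pitch(+x up) -0.25
scene lid 332 centroid [ 0.4678 -0.2496  0.1898] zmed 0.19 slope deg x,y [-2.  -2.8]
scene lid 334 centroid [ 0.6093 -0.2618  0.1912] zmed 0.1915 slope deg x,y [-2.8 -2.7]
top lid 311 centroid [ 0.461  -0.2432  0.1905] zmed 0.1907 slope deg x,y [-0.3 -2.2]
```

View pics/s7.png

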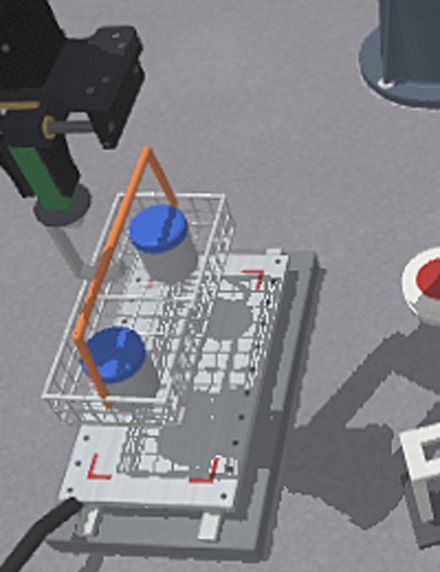

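View pics/t7.png

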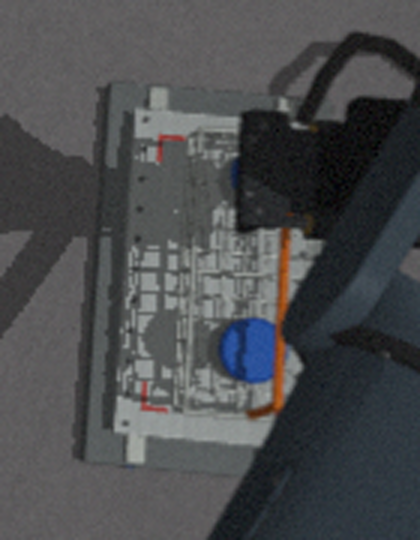

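{"method": "apply_moves", "body": {"deltas": [{"dx":0.1,"dy":0,"dz":0.3,"ax":0,"ay":0,"az":0,"gripper":-1},{"dx":0.2,"dy":0,"dz":0.9,"ax":0,"ay":0,"az":0,"gripper":-1},{"dx":0.3,"dy":0,"dz":1.7,"ax":0,"ay":0,"az":0,"gripper":-1},{"dx":0.4,"dy":0,"dz":2.6,"ax":0,"ay":0,"az":0,"gripper":-1},{"dx":0.4,"dy":0,"dz":3.5,"ax":0,"ay":0,"az":0,"gripper":-1},{"dx":0.4,"dy":0,"dz":4.3,"ax":0,"ay":0,"az":0,"gripper":-1},{"dx":0.4,"dy":0,"dz":5,"ax":0,"ay":0,"az":0,"gripper":-1},{"dx":0.4,"dy":0,"dz":5.6,"ax":0,"ay":0,"az":0,"gripper":-1},{"dx":0.4,"dy":0,"dz":6.1,"ax":0,"ay":0,"az":0,"gripper":-1},{"dx":0.4,"dy":0,"dz":6.5,"ax":0,"ay":0,"az":0,"gripper":-1},{"dx":0.4,"dy":0,"dz":6.7,"ax":0,"ay":0,"az":0,"gripper":-1},{"dx":0.4,"dy":0,"dz":6.8,"ax":0,"ay":0,"az":0,"gripper":-1},{"dx":0.4,"dy":0,"dz":6.8,"ax":0,"ay":0,"az":0,"gripper":-1},{"dx":0.4,"dy":0,"dz":6.8,"ax":0,"ay":0,"az":0,"gripper":-1}]}}

```text
time: 18.98
position: [0.5702, -0.2624, 0.2778]
ee_rot: [180.0, -0.0, -5.6]
ft_force: [0.0, -0.2, -5.8]
finger_gap: 0.25
```

Run:
```python
from h import *
delta(.5695,-.2619,.2699,-5.6)
save('scene','scene8.png');save('top','top8.png')
barfit();lids('scene')
crop('scene','s8.png',50,60,200,300,2.4)
crop('top','t8.png',350,150,460,310,3.6)
```

```text
t 18.975 pos [ 0.5702 -0.2624  0.2778] rot [ 1.7999e+02 -2.0000e-02 -5.6200e+00] F [ 0.03 -0.17 -5.82] gap 0.25
d cm [-0.08 -0.04  0.79] rv [ 0.01 -0.02 -0.02]
bar n 77 ends [ 0.428 -0.247  0.178] [ 0.624 -0.267  0.18 ] yaw -5.81 pitch(+x up) 0.68
scene lid 322 centroid [ 0.4729 -0.2494  0.1215] zmed 0.1221 slope deg x,y [-3.3 -3.4]
scene lid 159 centroid [ 0.6152 -0.2628  0.1232] zmed 0.1239 slope deg x,y [-3.4 -6.2]
```

View pics/s8.png

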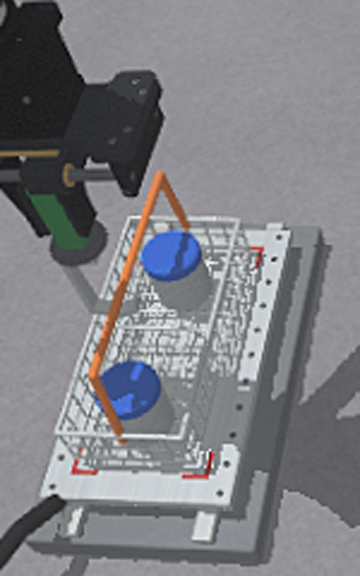

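View pics/t8.png

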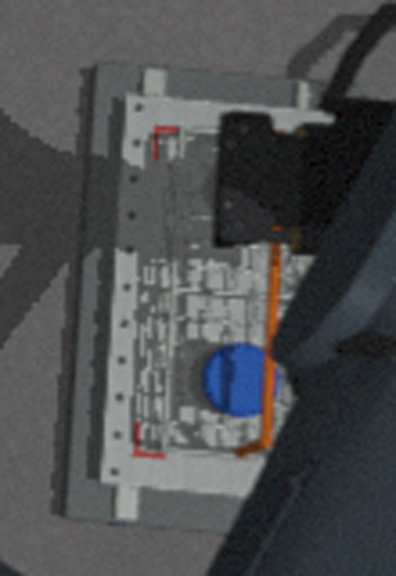

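{"method": "apply_moves", "body": {"deltas": [{"dx":0,"dy":0,"dz":0.15,"ax":0,"ay":0,"az":0,"gripper":-1},{"dx":0,"dy":0,"dz":0.3,"ax":0,"ay":0,"az":0,"gripper":-1},{"dx":0,"dy":0,"dz":0.45,"ax":0,"ay":0,"az":0,"gripper":-1},{"dx":0,"dy":0,"dz":0.6,"ax":0,"ay":0,"az":0,"gripper":-1},{"dx":0,"dy":0,"dz":0.75,"ax":0,"ay":0,"az":0,"gripper":-1},{"dx":0,"dy":0,"dz":0.9,"ax":0,"ay":0,"az":0,"gripper":-1},{"dx":0,"dy":0,"dz":1.05,"ax":0,"ay":0,"az":0,"gripper":-1},{"dx":0,"dy":0,"dz":1.2,"ax":0,"ay":0,"az":0,"gripper":-1},{"dx":0,"dy":0,"dz":1.4,"ax":0,"ay":0,"az":0,"gripper":-1},{"dx":0,"dy":0,"dz":1.4,"ax":0,"ay":0,"az":0,"gripper":-1}]}}

```text
time: 20.32
position: [0.5701, -0.2621, 0.2634]
ee_rot: [-180.0, 0.0, -5.6]
ft_force: [-0.5, -0.6, -1.6]
finger_gap: 0.248
```

Run:
```python
from h import *
delta(.5695,-.2619,.239,-5.6)
save('scene','scene9.png')
barfit();lids('scene')
crop('scene','s9.png',50,60,200,300,2.4)
```

```text
t 20.325 pos [ 0.5701 -0.2621  0.2634] rot [-1.7997e+02  1.0000e-02 -5.6100e+00] F [-0.48 -0.63 -1.59] gap 0.248
d cm [-0.06 -0.01  2.44] rv [-0.03  0.01 -0.01]
bar n 65 ends [ 0.425 -0.25   0.171] [ 0.639 -0.272  0.172] yaw -5.75 pitch(+x up) 0.13
scene lid 315 centroid [ 0.4714 -0.2502  0.115 ] zmed 0.1154 slope deg x,y [-2.9 -1.4]
scene lid 85 centroid [ 0.6    -0.2663  0.1155] zmed 0.1154 slope deg x,y [0.8 0.6]
scene lid 68 centroid [ 0.6302 -0.2645  0.1128] zmed 0.1143 slope deg x,y [-18.6 -19. ]
```

View pics/s9.png

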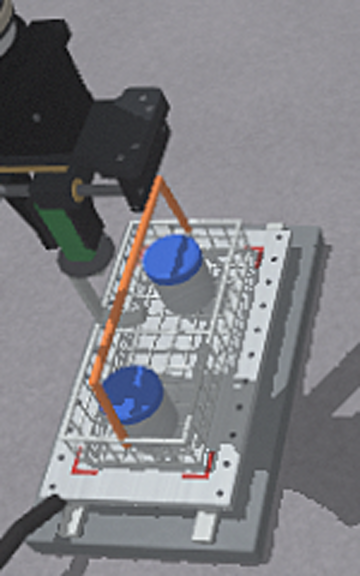

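{"method": "apply_moves", "body": {"deltas": [{"dx":0,"dy":0,"dz":1,"ax":0,"ay":0,"az":0,"gripper":-1},{"dx":0,"dy":0,"dz":2,"ax":0,"ay":0,"az":0,"gripper":-1},{"dx":0,"dy":0,"dz":2.4,"ax":0,"ay":0,"az":0,"gripper":-1},{"dx":0,"dy":0,"dz":2.4,"ax":0,"ay":0,"az":0,"gripper":-1},{"dx":0,"dy":0.8,"dz":2.4,"ax":0,"ay":0,"az":0,"gripper":-1},{"dx":0,"dy":2,"dz":2.4,"ax":0,"ay":0,"az":0,"gripper":-1},{"dx":0,"dy":3.5,"dz":2.4,"ax":0,"ay":0,"az":0,"gripper":-1},{"dx":0,"dy":5,"dz":2.4,"ax":0,"ay":0,"az":0,"gripper":-1},{"dx":0,"dy":6,"dz":2.4,"ax":0,"ay":0,"az":0,"gripper":-1},{"dx":0,"dy":6.2,"dz":2.4,"ax":0,"ay":0,"az":0,"gripper":-1}]}}

```text
time: 21.62
position: [0.5638, -0.3251, 0.2394]
ee_rot: [-180.0, -0.0, -5.7]
ft_force: [0.5, -0.3, -0.7]
finger_gap: 0.253
```

Run:
```python
from h import *
delta(.5695,-.2619,.345,-5.6)
save('scene','scene10.png')
barfit();lids('scene')
crop('scene','s10.png',50,60,200,300,2.4)
```

```text
t 21.625 pos [ 0.5638 -0.3251  0.2394] rot [-180.     -0.     -5.69] F [ 0.51 -0.28 -0.7 ] gap 0.253
d cm [ -0.06  -6.35 -10.56] rv [-0.   -0.   -0.09]
bar n 42 ends [ 0.426 -0.251  0.172] [ 0.573 -0.265  0.171] yaw -5.51 pitch(+x up) -0.5
scene lid 299 centroid [ 0.4705 -0.2507  0.1153] zmed 0.1154 slope deg x,y [-1.6 -1.6]
scene lid 149 centroid [ 0.6111 -0.2686  0.1152] zmed 0.1155 slope deg x,y [-3.  -0.7]
```

View pics/s10.png

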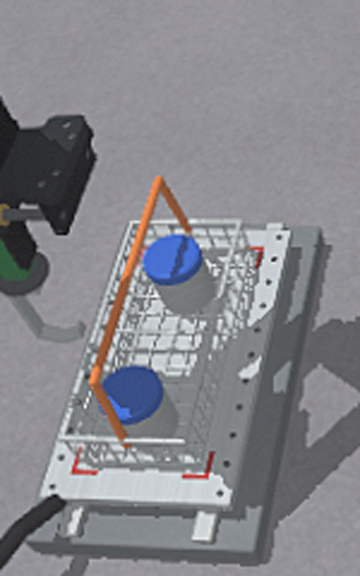

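{"method": "apply_moves", "body": {"deltas": [{"dx":0,"dy":0.2,"dz":-1,"ax":0,"ay":0,"az":0,"gripper":-1},{"dx":0,"dy":0.2,"dz":-3,"ax":0,"ay":0,"az":0,"gripper":-1},{"dx":0,"dy":0.2,"dz":-6,"ax":0,"ay":0,"az":0,"gripper":-1},{"dx":0,"dy":0.2,"dz":-9,"ax":0,"ay":0,"az":0,"gripper":-1},{"dx":0,"dy":0,"dz":-11,"ax":0,"ay":0,"az":0,"gripper":-1},{"dx":0.3,"dy":-1.5,"dz":-12,"ax":0,"ay":0,"az":-1,"gripper":-1},{"dx":0.9,"dy":-4.5,"dz":-12,"ax":0,"ay":0,"az":-2,"gripper":-1},{"dx":1.7,"dy":-8.5,"dz":-12,"ax":0,"ay":0,"az":-4,"gripper":-1},{"dx":2.6,"dy":-13,"dz":-12,"ax":0,"ay":0,"az":-6,"gripper":-1},{"dx":3.6,"dy":-17.5,"dz":-12,"ax":0,"ay":0,"az":-9,"gripper":-1},{"dx":4.5,"dy":-22,"dz":-12,"ax":0,"ay":0,"az":-12,"gripper":-1},{"dx":5.4,"dy":-26.5,"dz":-12,"ax":0,"ay":0,"az":-15,"gripper":-1},{"dx":6.3,"dy":-30.5,"dz":-12,"ax":0,"ay":0,"az":-17,"gripper":-1},{"dx":6.9,"dy":-33.5,"dz":-12,"ax":0,"ay":0,"az":-17.7,"gripper":-1},{"dx":7.2,"dy":-35,"dz":-12,"ax":0,"ay":0,"az":-17.7,"gripper":-1},{"dx":7.22,"dy":-35.34,"dz":-12,"ax":0,"ay":0,"az":-17.7,"gripper":-1},{"dx":7.22,"dy":-35.34,"dz":-12,"ax":0,"ay":0,"az":-17.7,"gripper":-1},{"dx":7.22,"dy":-35.34,"dz":-12,"ax":0,"ay":0,"az":-17.7,"gripper":-1}]}}

```text
time: 23.92
position: [0.6703, 0.0194, 0.3596]
ee_rot: [180.0, 0.0, 12.0]
ft_force: [0.3, 0.5, -1.9]
finger_gap: 0.249
```

Run:
```python
from h import *
delta(.6707,.0194,.245,12)
save('scene','scene11.png');save('top','top11.png')
barfit();lids('scene')
crop('scene','s11.png',180,90,320,300,2.8)
```

```text
t 23.925 pos [0.6703 0.0194 0.3596] rot [1.7998e+02 2.0000e-02 1.1990e+01] F [ 0.34  0.48 -1.9 ] gap 0.249
d cm [ 0.04  0.   11.46] rv [ 0.02  0.02 -0.01]
bar n 47 ends [ 0.425 -0.252  0.172] [ 0.639 -0.271  0.171] yaw -5.21 pitch(+x up) -0.27
scene lid 297 centroid [ 0.4703 -0.2507  0.1152] zmed 0.1155 slope deg x,y [-1.2 -1. ]
scene lid 324 centroid [ 0.612  -0.2647  0.1153] zmed 0.1155 slope deg x,y [-3.2  0. ]
```

View pics/s11.png

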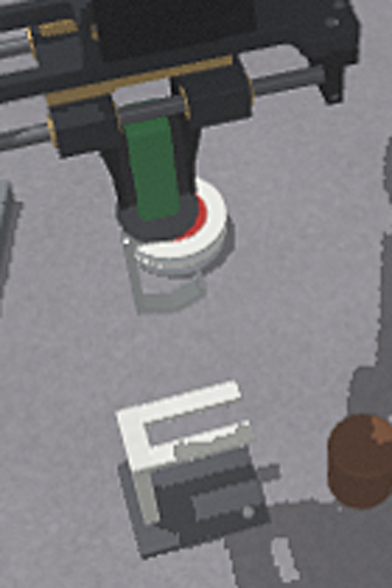

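{"method": "apply_moves", "body": {"deltas": [{"dx":0.04,"dy":0,"dz":2,"ax":0,"ay":0,"az":0,"gripper":-1},{"dx":0.04,"dy":0,"dz":5,"ax":0,"ay":0,"az":0,"gripper":-1},{"dx":0.04,"dy":0,"dz":8,"ax":0,"ay":0,"az":0,"gripper":-1},{"dx":0.04,"dy":0,"dz":10.3,"ax":0,"ay":0,"az":0,"gripper":-1},{"dx":0.04,"dy":0,"dz":11.3,"ax":0,"ay":0,"az":0,"gripper":-1},{"dx":0.04,"dy":0,"dz":11.6,"ax":0,"ay":0,"az":0,"gripper":-1},{"dx":0.04,"dy":0,"dz":12.3,"ax":0,"ay":0,"az":0,"gripper":-1},{"dx":0.04,"dy":0,"dz":13.3,"ax":0,"ay":0,"az":0,"gripper":-1},{"dx":0.04,"dy":0,"dz":14.5,"ax":0,"ay":0,"az":0,"gripper":-1},{"dx":0.04,"dy":0,"dz":14.5,"ax":0,"ay":0,"az":0,"gripper":-1}]}}

```text
time: 25.28
position: [0.6698, 0.0208, 0.2129]
ee_rot: [-179.9, 0.2, 12.1]
ft_force: [-0.7, 0.2, -1.1]
finger_gap: 0.248
```

Run:
```python
from h import *
delta(.6707,.0194,.133,12)
save('scene','scene12.png')
crop('scene','s12.png',190,130,310,290,3.6)
```

```text
t 25.275 pos [0.6698 0.0208 0.2129] rot [-179.94    0.18   12.08] F [-0.68  0.16 -1.05] gap 0.248
d cm [0.08 0.17 7.99] rv [-0.06  0.18  0.08]
```

View pics/s12.png

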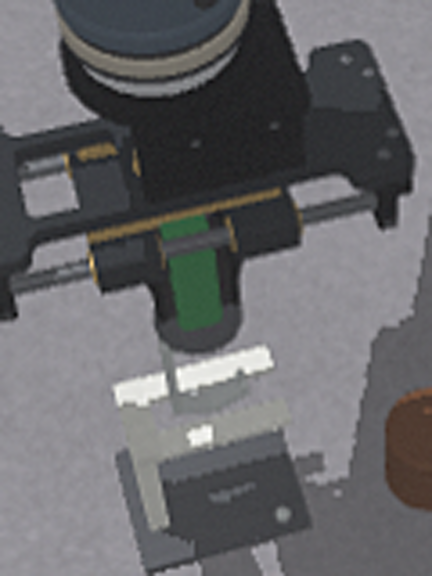

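{"method": "apply_moves", "body": {"deltas": [{"dx":0,"dy":0,"dz":0.5,"ax":0,"ay":0,"az":0,"gripper":-1},{"dx":0,"dy":0,"dz":1.5,"ax":0,"ay":0,"az":0,"gripper":-1},{"dx":0,"dy":0,"dz":3,"ax":0,"ay":0,"az":0,"gripper":-1},{"dx":0,"dy":0,"dz":4.5,"ax":0,"ay":0,"az":0,"gripper":-1},{"dx":0,"dy":0,"dz":6,"ax":0,"ay":0,"az":0,"gripper":-1},{"dx":0,"dy":0,"dz":6.9,"ax":0,"ay":0,"az":0,"gripper":-1},{"dx":0,"dy":0,"dz":7.3,"ax":0,"ay":0,"az":0,"gripper":-1},{"dx":0,"dy":0,"dz":7.5,"ax":0,"ay":0,"az":0,"gripper":-1},{"dx":0,"dy":0,"dz":7.7,"ax":0,"ay":0,"az":0,"gripper":-1},{"dx":0,"dy":0,"dz":7.8,"ax":0,"ay":0,"az":0,"gripper":-1},{"dx":0,"dy":0,"dz":7.8,"ax":0,"ay":0,"az":0,"gripper":-1},{"dx":0,"dy":0,"dz":7.8,"ax":0,"ay":0,"az":0,"gripper":-1}]}}

```text
time: 26.82
position: [0.671, 0.0207, 0.1368]
ee_rot: [180.0, -0.0, 12.1]
ft_force: [1.0, 0.2, -1.0]
finger_gap: 0.25
```

Run:
```python
from h import *
delta(.6707,.0194,.1318,12)
save('scene','scene13.png')
crop('scene','s13.png',190,150,310,290,3.9)
delta(.6707,.0194,.1318,12)
```

```text
t 26.825 pos [0.671  0.0207 0.1368] rot [ 1.800e+02 -2.000e-02  1.208e+01] F [ 1.02  0.17 -0.96] gap 0.25
d cm [-0.06  0.12  0.5 ] rv [ 0.   -0.02  0.08]
t 26.875 pos [0.671  0.0207 0.1368] rot [ 1.7999e+02 -2.0000e-02  1.2080e+01] F [-0.32 -0.38 -1.14] gap 0.253
d cm [-0.06  0.12  0.5 ] rv [ 0.01 -0.02  0.08]
```

View pics/s13.png

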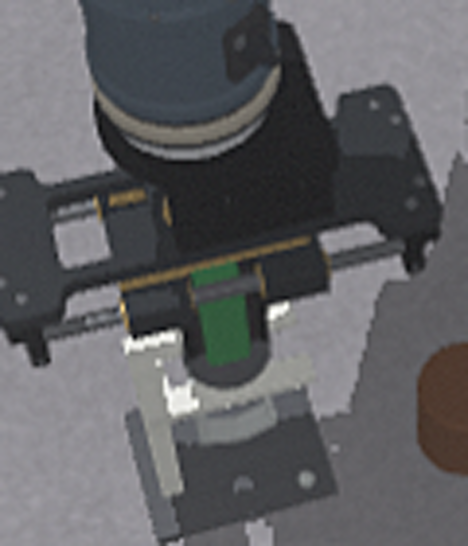

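Not seated yet: 5 mm to go, and the force is still just the hook's own weight. I'll lower it slowly.

{"method": "apply_moves", "body": {"deltas": [{"dx":0,"dy":0.1,"dz":0.1,"ax":0,"ay":0,"az":0,"gripper":-1},{"dx":0,"dy":0.1,"dz":0.2,"ax":0,"ay":0,"az":0,"gripper":-1},{"dx":0,"dy":0.1,"dz":0.3,"ax":0,"ay":0,"az":0,"gripper":-1},{"dx":0,"dy":0.1,"dz":0.4,"ax":0,"ay":0,"az":0,"gripper":-1},{"dx":0,"dy":0.1,"dz":0.45,"ax":0,"ay":0,"az":0,"gripper":-1},{"dx":0,"dy":0.1,"dz":0.5,"ax":0,"ay":0,"az":0,"gripper":-1},{"dx":0,"dy":0.1,"dz":0.5,"ax":0,"ay":0,"az":0,"gripper":-1},{"dx":0,"dy":0.1,"dz":0.5,"ax":0,"ay":0,"az":0,"gripper":-1}]}}

```text
time: 27.88
position: [0.6711, 0.0197, 0.1319]
ee_rot: [180.0, -0.0, 12.1]
ft_force: [-0.8, 0.9, 1.8]
finger_gap: 0.252
```

{"method": "apply_moves", "body": {"deltas": [{"dx":0,"dy":0,"dz":0,"ax":0,"ay":0,"az":0,"gripper":-0.45},{"dx":0,"dy":0,"dz":0,"ax":0,"ay":0,"az":0,"gripper":-0.4},{"dx":0,"dy":0,"dz":0,"ax":0,"ay":0,"az":0,"gripper":-0.2},{"dx":0,"dy":0,"dz":0,"ax":0,"ay":0,"az":0,"gripper":0.2},{"dx":0,"dy":0,"dz":0,"ax":0,"ay":0,"az":0,"gripper":0.6},{"dx":0,"dy":0,"dz":0,"ax":0,"ay":0,"az":0,"gripper":0.6},{"dx":0,"dy":0,"dz":0,"ax":0,"ay":0,"az":0,"gripper":0.6},{"dx":0,"dy":0,"dz":-0.5,"ax":0,"ay":0,"az":0,"gripper":0.6},{"dx":0,"dy":0,"dz":-2,"ax":0,"ay":0,"az":0,"gripper":0.6},{"dx":0,"dy":0,"dz":-4,"ax":0,"ay":0,"az":0,"gripper":0.6},{"dx":0,"dy":0,"dz":-7,"ax":0,"ay":0,"az":0,"gripper":0.6},{"dx":0,"dy":0,"dz":-11,"ax":0,"ay":0,"az":0,"gripper":0.6},{"dx":-2,"dy":0,"dz":-15,"ax":0,"ay":0,"az":0,"gripper":0.6},{"dx":-6,"dy":0,"dz":-18,"ax":0,"ay":0,"az":0,"gripper":0.6},{"dx":-10,"dy":0,"dz":-18,"ax":0,"ay":0,"az":0,"gripper":0.6},{"dx":-14,"dy":0,"dz":-18,"ax":0,"ay":0,"az":0,"gripper":0.6},{"dx":-17,"dy":0,"dz":-18,"ax":0,"ay":0,"az":0,"gripper":0.6},{"dx":-17,"dy":0,"dz":-18,"ax":0,"ay":0,"az":0,"gripper":0.6},{"dx":-17,"dy":0,"dz":-18,"ax":0,"ay":0,"az":0,"gripper":0.6},{"dx":-17,"dy":0,"dz":-18,"ax":0,"ay":0,"az":0,"gripper":0.6}]}}

```text
time: 30.38
position: [0.5061, -0.0159, 0.3119]
ee_rot: [180.0, -0.1, 12.1]
ft_force: [-0.1, 0.8, 0.3]
finger_gap: 0.803
```

Run:
```python
from h import *
save('scene','scene14.png');save('top','top14.png')
barfit();lids('scene');barfit('top');lids('top')
crop('scene','s14.png',50,130,310,300,3)
crop('top','t14.png',270,140,470,310,3.5)
```

```text
bar n 37 ends [ 0.441 -0.253  0.173] [ 0.639 -0.272  0.17 ] yaw -5.29 pitch(+x up) -0.65
scene lid 294 centroid [ 0.4706 -0.2509  0.1153] zmed 0.1155 slope deg x,y [-1.8 -0.7]
scene lid 316 centroid [ 0.6114 -0.265   0.1154] zmed 0.1156 slope deg x,y [-2.  -0.3]
bar n 180 ends [ 0.42  -0.25   0.172] [ 0.633 -0.27   0.173] yaw -5.4 pitch(+x up) 0.08
top lid 254 centroid [ 0.607  -0.2609  0.1155] zmed 0.1154 slope deg x,y [-0.6 -0.2]
top lid 277 centroid [ 0.4638 -0.2458  0.1158] zmed 0.1156 slope deg x,y [-0.9 -0.5]
```

View pics/s14.png

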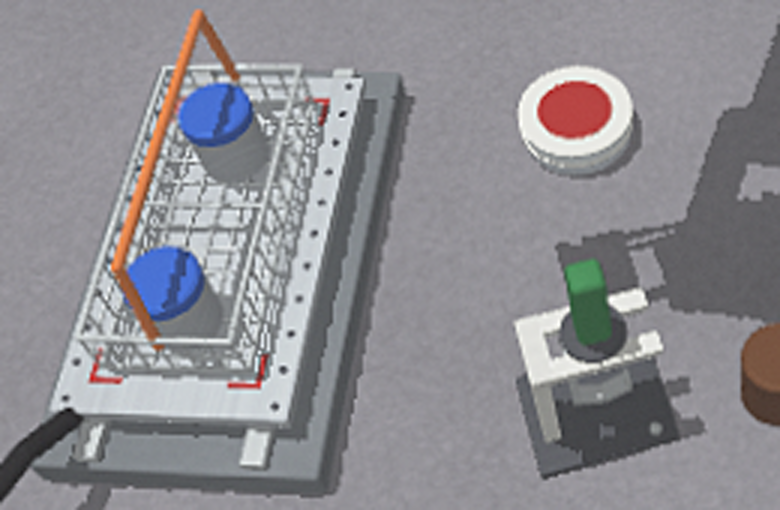

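View pics/t14.png

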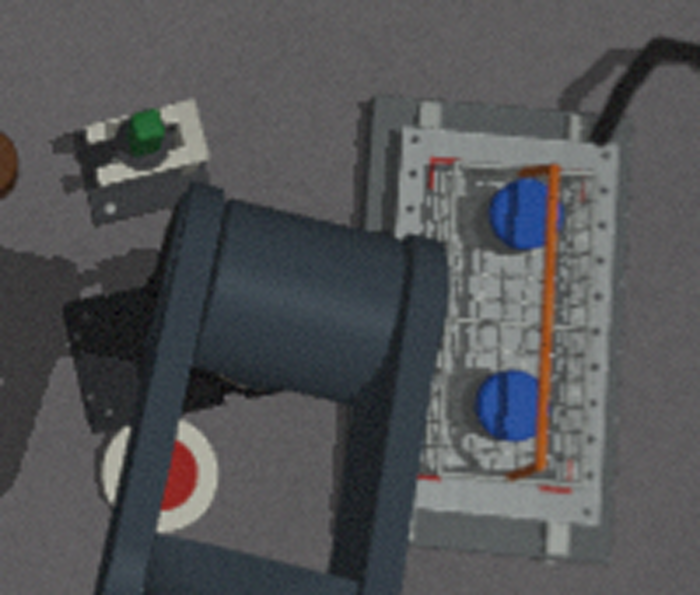

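```bash
python3 -c "
from h import *
print(env.sense()['time'],env.sense()['qvel'].round(2));print(close_job())"
```

```text
30.475 [-0.12  0.02  0.46 -0.02  0.1   0.05]
the job is handed in; nothing more can be done
None
```

The carrier is on the stage plate between the red marks, the hook is back in its holder, and I handed the job in at 30.5 s of the 72 s allowed. `close_job()` reports no verdict, so the result below rests on my own checks.

- **Finding the balance:** A low trial lift at the middle of the bail raised the end nearest the robot, so the far canister is the heavy one. I moved the hook 34 mm towards it. The carrier then hung level, within about 1° by the depth readings, about 16 mm off the bench. I checked it again at about 54 mm and at 130 mm.
- **Carry and set-down:** I carried it at about 130 mm, lowered it onto the stage slowly, drew the hook out sideways and hung it back on the fork.
- **Carrier position:** In the last pictures its centre is 3–4 mm from the centre of the marks in both cameras. Its length is within 1° of the plate's, and both lids are at 115 mm, so the carrier sits flat and both canisters stand in it.
- **Hook and arm:** The hook stands upright with its collar on the fork, and the arm is clear of everything. I saw no bystander moved.

**Disagreements between readings:**
- The two cameras differ by 4–6 mm in x, so I used averages or compared positions within one camera.
- One bar fit from the top camera gave a false −8° tilt because the arm hid part of the bar. The scene camera's bar, lid and rim heights all showed the carrier level.
- The balance point worked out from wrist force was too noisy to use, so I relied on the tilt seen in the pictures.
- My first move call was rejected as invalid input, and nothing moved.

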